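# Lever up the key guard and press the wide membrane key

## Task

Lever the clear guard on the sloping console fully open with the blade of the pry tool, keeping the gripper itself off the guard, then lay the tool flat in the empty, wide compartment of the steel tray. Then press the wide membrane key, in one row with two square ones, with the fingertips until it pushes back with at least 6 N for half a second, but never with more than 20 N, and let go. Leave the guard open, do not press the two square keys, and leave everything else where it is.

Things in the scene. Friction and masses are not known exactly. Their poses are not given: they have to be found in the camera images.
- console: grey bench tester fixed to the table, 200 deep (x) x 210 wide (y) x 125 mm high: a low front ledge, then a key panel sloping up to the rear, then a level top. Origin: centre of its underside; x axis from its front (robot side) to its rear, y to the left along the panel, z up. All 'console (x, y, z)' values below are in this frame
- ledge (a point): middle of the front ledge's front upper edge, console (-100, 0, 45) mm. The ledge is level, top at z 45 mm, and runs from x -100 to x -55 mm, where the panel starts to rise
- panel_top (a point): middle of the upper edge of the key panel, console (60, 0, 125) mm. The panel rises at 35 degrees from level, from console (-55, z 45) to (60, z 125) mm; its outward normal is (-0.574, 0, 0.819) in the console frame, so fingers pressing it squarely point along (0.574, 0, -0.819): down and to the rear, 35 degrees from vertical
- cover (a joint): clear guard over the keys, 138 mm long down the slope, 200 wide, 4 mm thick, 0.1 kg. 0 = shut (parallel to the panel, 16 mm above it; may start up to 0.05 rad open); grows as it swings up and back about its upper edge to its stop at 1.745 rad, where it leans over the panel towards the robot, in the way of a vertical gripper. Friction holds it at any angle; raising it takes 1 to 3 N at the tab
- cover_hinge (a point): middle of the guard's hinge line (parallel to the console's y axis), console (51, 0, 138) mm; axes as the console's
- cover_tab (a point): middle of the robot-side edge, underside, of the guard's lifting tab: a level grey tongue 80 wide (y), 28 mm long (x), 4 mm thick at the middle of the guard's lower end. Shut, it is at console (-91, 0, 57) mm: 12 mm free between ledge and tab, room for the blade, not for fingers. The gap is open to the front and sides and at least 32 mm deep; it moves with the guard
- key_wide: wide dark grey membrane key on the panel, 70 (y) x 28 mm (down the slope), 3 mm proud; origin on the panel surface at the key's middle, console (-10, 40, 77) mm. z axis: the panel's outward normal; x up the slope. Nearly no travel: about 4 N per mm after the first 1 N, solid stop at 2.5 mm (about 11 N). Two square keys stand in the same row; the flat glass window higher up is a display
- key_wide_top (a point): centre of the pressing face of the wide key, axes as key_wide; 85 mm down the slope from the panel's upper edge
- key_mid: square key 28 x 28 mm, console y -30 mm, same row; not to be pressed
- key_end: square key 28 x 28 mm, console y -75 mm, same row; not to be pressed
- pry: loose pry tool lying on the bench, 173 mm long, 90 g: black handle 110 long (x -55 to 55 mm), 16 wide (y), 22 high (z); flat steel blade 20 wide, 4 mm thick, from x 48 to 118 mm at mid height (z 9 to 13 mm). Origin: centre of the handle's underside; x points to the blade's tip, z up as it lies. The centre of mass is about 4 mm ahead of the origin
- pry_tip (a point): middle of the blade's tip, 118 mm ahead of and 11 mm above the origin of pry
- pry_mid (a point): middle of the handle, 11 mm above the origin of pry
- tray: shallow dark steel tray fixed to the table, 250 (x) x 160 (y) x 16 mm high, walls and floor 4 mm. Origin: centre of its underside. A wall along x at y 30 mm parts it into the wide compartment (y -76 to 28 mm, empty, centre y -24 mm) and a narrow one (y 32 to 76 mm) with the marker. The tool may lie in the wide one either way round
- marker: loose whiteboard marker, white and black, 130 x 18 x 16 mm, lying in the tray's narrow compartment; bystander
- spool: loose solder spool standing on the bench, 56 mm across, 50 mm high, near the pry tool; bystander; origin at its underside
- can: loose closed can, 48 mm across, 65 mm high, near the pry tool on its other side; bystander; origin at its underside
- bottle: loose closed plastic bottle, 58 mm across, 150 mm high, standing beside the console; bystander; origin at its underside
- jar: loose glass jar with a black cap, 56 mm across, 85 mm high, standing beside the console; bystander; origin at its underside
- breadboard: loose white breadboard lying flat in front of the console, 55 (x) x 150 (y) x 10 mm, chips on it to 14 mm height; bystander
- meter: loose hand multimeter lying flat, 150 x 75 x 36 mm, to the left or right of the console; bystander
- driver: loose screwdriver lying on the bench, 180 mm long, round handle, thin round shaft, to the left or right of the console; bystander

How it is judged:
On the way, in this order (a step that is already met when the one before it is completed fails the run):
1. the pry tool lifts the guard past 0.6 rad (value of joint cover above 0.6 rad and contact force between pry and cover above 0.2 N).
2. the guard stands fully open (beyond 1.6 rad) (value of joint cover above 1.6 rad), for 0.2 s.
3. the pry tool lies released and at rest in the tray's wide compartment (x of pry_mid in the frame of tray between -0.1 and 0.1 m and y of pry_mid in the frame of tray between -0.076 and 0.028 m and y of pry_tip in the frame of tray between -0.076 and 0.028 m and z of each of pry_mid, pry_tip in the frame of tray below 0.024 m and linear speed of pry below 0.02 m/s and contact force between the fingers and pry below 0.1 N), for 0.3 s.
4. the fingertips press the wide key with more than 5 N for 0.3 s (contact force between the fingers and key_wide above 5 N), for 0.3 s.
At the end, for the whole second after the job is handed in: guard open beyond 1.6 rad; wide key let go; pry tool lying still and released in the tray's wide compartment: handle middle and tip both between its walls and less than 24 mm above the tray's underside (all of step 3 and value of joint cover above 1.6 rad and contact force between anything else and key_wide below 0.1 N); the robot touches nothing.
It fails at once if the gripper or arm touches the guard with more than 2 N (contact force between any of the fingers, the arm and cover above 2 N).
It fails at once if the wide key is pressed with more than 22 N (contact force between anything else and key_wide above 22 N).
It fails at once if a square key is pressed with more than 2 N (contact force between anything else and key_mid above 2 N or contact force between anything else and key_end above 2 N).
It fails at once if a bystander is moved more than 25 mm (distance of any of marker, spool, can, bottle, jar, breadboard, meter, driver from where it was at the start of the episode above 0.025 m).
It also fails if it takes over 72 s, if anything falls off the work surface, if the arm or the gripper's body presses on something with over 40 N, if the wrist force passes 120 N, or if a joint passes its speed limit or range.

## Robot

A 6-joint arm with a two-finger parallel gripper is mounted at the origin on the work surface. World frame = base frame: x ahead of the robot, y to its left, z up, the work surface at z = 0. Lengths are in m, angles in rad, forces in N, time in s.
With the tool pointing down it reaches from about 0.275 to 0.825 m from the base axis. Payload 4.9 kg.
Tool frame: the origin (TCP) lies midway between the tips of the shut fingers; the grasp point (between the pads) lies 19 mm behind it (bot.grip_depth is the distance from the TCP to the grasp point, in m); z points along the fingers, y is the line along which they close (so a half turn about z gives the same grasp; the last joint's range is limited). The gripper opens to 85 mm and grips with 20 to 120 N. Pads are 22 mm wide; open, the fingers measure 114 mm over their backs; the gripper's body (76 mm by 85 mm) begins 54 mm behind the grasp point. The pads swing forward as they close: fully open they stand 13 mm farther back than shut.
Start: joints at [1.065, 0.326, -0.193, 1.052, 0, 1.437], TCP at [0.2, 0.512, 0.231] pointing down, gripper open.
Joint ranges: [-2.65, 2.65], [-0.97, 1.79], [-1.3, 1.35], [-1.93, 2.1], [-1.47, 1.37], [-3.14, 3.14]. Speed limits (rad/s): [2.57, 2.57, 3.14, 3.14, 3.14, 3.14].

## Interface

Orientations are given as a unit quaternion [w, x, y, z].
In Python, from cell import bot gives the robot as it stands. Calls block until the motion is done:
- bot.move_pose(position, orientation): joint-space move of the TCP to a pose.
- bot.move_linear(position, speed=0.15, rotation=None, until_force=None): straight line of the TCP; rotation=None keeps the orientation; speed is the mean speed in m/s. With until_force (N) it stops when the force on the tool has changed by that much, and returns True; else False.
- bot.goto_joints(angles): joint-space move.
- bot.set_gripper(opening, grasp_force=None): opening from 0.0 (shut) to 1.0 (fully open); grasp_force is the grip in N (None keeps the last); returns when the fingers have stopped.
- bot.wait(seconds).
- bot.solve_ik(position, orientation): joint angles nearest the present ones, or None.
- bot.camera(name): name is "side" or "top"; returns the picture (384x512x3 uint8, red, green, blue); there is no depth.
- bot.calibration(name): a dict with "mtx" (3x3 intrinsics, pixels), "extrinsics" (4x4, takes a point from world to camera coordinates). Camera axes: x right, y down, z forward; pixel columns grow to the right and rows downward; lengths in m; the calibration is good to about 2 mm. A picture is of the moment at which its call begins. calibration takes no time and is no camera call.
A pose or a line that the arm cannot do raises bot.PlanningError and nothing moves.
- bot.close_job(): hands the job in; it is judged then, once.
Trained networks look in the newest picture that a camera, given by its name, has taken for a name from the list of things; names that differ only in an ending like _2 or _b are one class to them, and where a whole thing is asked for, a point or a joint stands for the part that bears it (a point fixed in the world has none). Each returns a list of dicts, best first, with "confidence" (0 to 1); they miss things now and then, are a little off and sometimes report something else, mostly with a low value. They report only what shows in the picture. A call takes as long as a camera call.
- bot.search_frame(camera, thing): "bbox" ([left, top, width, height] in pixels, round what is visible of it).
Readings, each from a call of its own:
- bot.read_clock(): time.
- bot.read_joint_positions(): joint angles.
- bot.read_joint_vel(): joint speeds.
- bot.read_joint_efforts(): joint torques, N m.
- bot.read_position(): TCP position.
- bot.read_tool_rot(): TCP orientation.
- bot.read_ft_force(): force on the tool from outside, world axes, zero at the start.
- bot.read_moment(): the same for the moment, N m.
- bot.read_gripper_width(): opening from 0.0 (shut) to 1.0 (fully open).
- bot.read_finger_force(): force on a finger pad.
Only numpy, scipy, OpenCV 4.12 (cv2) and the standard library are available. Lean on these libraries where they do the work, as an engineer would, in place of code of your own. Each camera call takes 0.05 s, during which the arm holds its last target. There are 200 camera calls.

## Working session

There is one attempt and no reset: what is moved stays moved. The work goes in short steps, each a Python script; the robot and the scene stay as the last script left them, time stands still between calls to the robot, and variables do not carry over. Pictures are saved under pics/ and viewed, at most 10 in all, crops included, and the job is handed in when it is done.

```bash
mkdir -p pics; ls
python3 - <<'E'
from cell import bot
import cv2
for n in("top","side"):
    im=bot.camera(n); cv2.imwrite(f"pics/{n}0.png",im[:,:,::-1])
    c=bot.calibration(n); print(n,c["mtx"].tolist(),c["extrinsics"].round(4).tolist())
    for t in["console","cover","cover_tab","key_wide","pry","tray","spool","can","bottle","jar","breadboard","meter","driver","marker"]:
        print(t,[([round(v) for v in d["bbox"]],round(d["confidence"],2)) for d in bot.search_frame(n,t)[:2]])
E
```

```text
pics
top [[438.3002463648391, 0.0, 253.81945312159243], [0.0, 438.3002463648391, 189.00413019273805], [0.0, 0.0, 1.0]] [[-0.0778, -0.997, -0.0027, 0.0187], [-0.9756, 0.0767, -0.2056, 0.5677], [0.2052, -0.0134, -0.9786, 1.3443], [0.0, 0.0, 0.0, 1.0]]
console [([222, 121, 78, 78], 0.82)]
cover [([223, 132, 75, 59], 0.77)]
cover_tab [([228, 129, 63, 59], 0.59)]
key_wide []
pry [([128, 208, 29, 45], 0.57)]
tray [([324, 184, 58, 87], 0.79), ([223, 120, 73, 79], 0.72)]
spool [([164, 219, 20, 18], 0.71)]
can [([117, 247, 17, 17], 0.6)]
bottle [([294, 111, 18, 26], 0.62)]
jar [([204, 138, 18, 20], 0.68), ([227, 119, 72, 86], 0.34)]
breadboard [([251, 196, 51, 24], 0.79)]
meter [([111, 143, 26, 47], 0.96), ([329, 185, 55, 87], 0.32)]
driver [([351, 145, 15, 30], 0.8)]
marker [([336, 207, 7, 38], 0.74), ([224, 133, 70, 61], 0.73)]
side [[433.6804922491552, 0.0, 248.45881537663954], [0.0, 433.6804922491552, 194.58727756520105], [0.0, 0.0, 1.0]] [[0.9965, -0.082, -0.019, -0.574], [-0.0685, -0.6593, -0.7488, 0.1231], [0.0489, 0.7474, -0.6626, 1.2183], [0.0, 0.0, 0.0, 1.0]]
console [([239, 170, 96, 102], 0.8)]
cover [([323, 231, 25, 53], 0.72), ([250, 172, 65, 78], 0.68)]
cover_tab [([249, 172, 70, 81], 0.83)]
key_wide [([276, 333, 51, 21], 0.43)]
pry [([187, 146, 43, 18], 0.54)]
tray [([129, 297, 127, 83], 0.56)]
spool [([203, 154, 18, 26], 0.69)]
can [([179, 129, 17, 21], 0.71), ([248, 129, 45, 20], 0.42)]
bottle [([325, 232, 25, 50], 0.56)]
jar []
breadboard [([213, 229, 30, 47], 0.7)]
meter [([248, 129, 45, 20], 0.71), ([277, 333, 54, 20], 0.27)]
driver [([277, 334, 50, 20], 0.66)]
marker [([172, 307, 60, 14], 0.75), ([239, 174, 95, 94], 0.26)]
```

Run:
```python
import cv2
a=cv2.imread("pics/top0.png")[105:285,100:390]; cv2.imwrite("pics/top0c.png",cv2.resize(a,(0,0),fx=2.75,fy=2.75,interpolation=cv2.INTER_CUBIC))
a=cv2.imread("pics/side0.png")[120:384,110:366]; cv2.imwrite("pics/side0c.png",cv2.resize(a,(0,0),fx=2.25,fy=2.25,interpolation=cv2.INTER_CUBIC))
```

```text
(no output)
```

View pics/top0c.png

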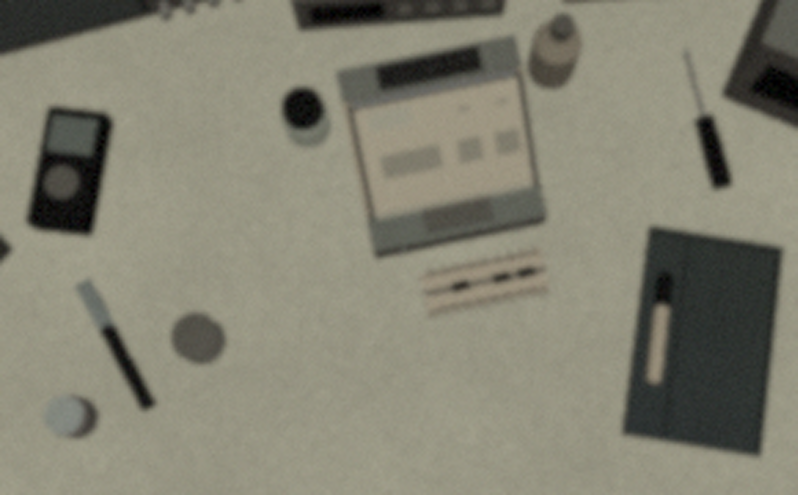

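View pics/side0c.png

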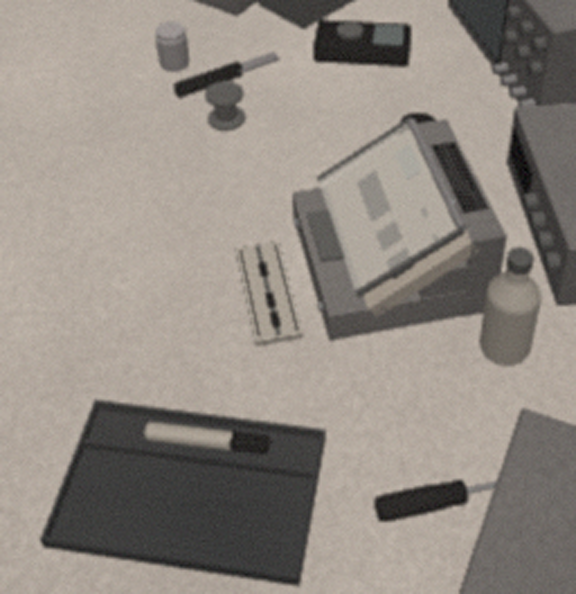

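The top crop shows the pry tool from its butt at (148,405) to its tip at (83,284), the console's rear corners at (338,72) and (517,38), and its front bottom corners at (377,257) and (545,221). The tray corners are (650,228), (782,247), (760,455) and (624,433), with the marker in the left compartment. The side crop agrees: the pry tool runs (178,90)–(277,57), between the can and the spool.

```bash
cat > fit.py <<'E'
import numpy as np,json
from scipy.optimize import least_squares
from cell import bot
C={n:bot.calibration(n) for n in("top","side")}
def proj(n,P):
    q=C[n]["extrinsics"]@np.append(P,1); u=C[n]["mtx"]@q[:3]; return u[:2]/u[2]
def px(n,u): # crop -> full
    u=np.array(u,float); return (u+.5)/2.75-.5+[100,105] if n=="top" else (u+.5)/2.25-.5+[110,120]
def w(p,m):
    c,s=np.cos(p[2]),np.sin(p[2]); return np.array([p[0]+c*m[0]-s*m[1],p[1]+s*m[0]+c*m[1],m[2]])
def fit(name,obs,x0):
    f=lambda p:np.concatenate([proj(n,w(p,np.array(m)/1000))-px(n,u) for n,m,u in obs])
    if len(x0)==2: g=lambda q:f([*q,0])
    else: g=f
    r=least_squares(g,x0,loss="soft_l1"); print(name,r.x.round(4),"res px",g(r.x).round(1)); return r.x.tolist()
if __name__=="__main__":
    D={}
    D["console"]=fit("console",[("top",(100,105,125),(338,72)),("top",(100,-105,125),(517,38)),("top",(-100,105,0),(377,257)),("top",(-100,-105,0),(546,222)),
     ("side",(100,-105,125),(503,232)),("side",(100,105,125),(444,122)),("side",(-100,105,45),(295,195)),("side",(-100,-105,0),(331,338)),("side",(100,-105,0),(503,308))],[.5,0,.2])
    D["tray"]=fit("tray",[("top",(125,80,16),(650,228)),("top",(125,-80,16),(782,247)),("top",(-125,-80,16),(760,455)),("top",(-125,80,16),(624,433)),
     ("side",(125,80,16),(325,431)),("side",(-125,80,16),(97,402)),("side",(-125,-80,16),(43,545)),("side",(125,-80,16),(299,583))],[.4,-.3,0])
    D["pry"]=fit("pry",[("top",(118,0,11),(83,284)),("top",(-55,0,15),(148,405)),("top",(50,0,11),(107,327)),("side",(118,0,11),(277,57)),("side",(-55,0,15),(178,89)),("side",(50,0,11),(240,70))],[.4,.3,.4])
    fit("spool",[("top",(0,0,50),(198,338)),("side",(0,0,50),(224,95))],[.4,.2])
    fit("can",[("top",(0,0,65),(67,415)),("side",(0,0,65),(172,31))],[.3,.4])
    json.dump(D,open("d.json","w"))
    import cv2
    p=D["console"]
    for n in C:
        im=cv2.imread(f"pics/{n}0.png")
        pts=dict(tab=[(-91,40,57),(-91,-40,57),(-63,-40,57),(-63,40,57)],key=[(-21.5,5,69),(-21.5,75,69),(1.5,75,85),(1.5,5,85)],ledge=[(-100,105,45),(-100,-105,45),(-55,-105,45),(-55,105,45)])
        k=5; im=cv2.resize(im,None,fx=k,fy=k,interpolation=cv2.INTER_CUBIC)
        for q in pts.values():
            cv2.polylines(im,[np.array([(proj(n,w(p,np.array(m)/1000))+.5)*k-.5 for m in q]).round().astype(int)],True,(0,0,255),1)
        c=im[110*k:205*k,215*k:305*k] if n=="top" else im[165*k:275*k,235*k:340*k]
        cv2.imwrite(f"pics/ov_{n}.png",c)
E
python3 fit.py
```

```text
console [ 0.6656 -0.0573  0.1428] res px [-0.8 -0.7 -0.8 -2.3  0.1  0.5 -0.  -0.3  1.8  1.5  0.4 -1.4 -2.1 -1.2
 -0.6  2.  -3.6  1. ]
tray [ 0.4246 -0.3491 -0.2419] res px [ 1.  -1.6  1.3 -0.8  1.3 -0.3  0.7 -0.6  0.1 -0.3 -1.4 -0.6 -1.7 -1.7
  0.1 -1.4]
pry [0.4466 0.3338 0.4505] res px [-0.2 -2.   0.3 -0.3  0.6  0.1  0.  -0.8 -1.  -0.2 -0.7 -0.5]
spool [0.468  0.2424] res px [ 0.2 -0.9 -0.9 -0.5]
can [0.3909 0.3907] res px [ 0.  -1.  -1.2 -0.2]
```

View pics/ov_top.png

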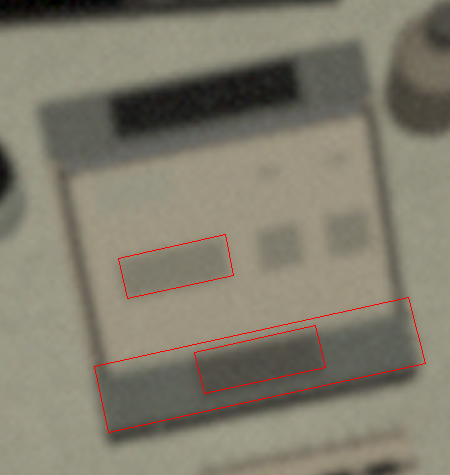

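View pics/ov_side.png

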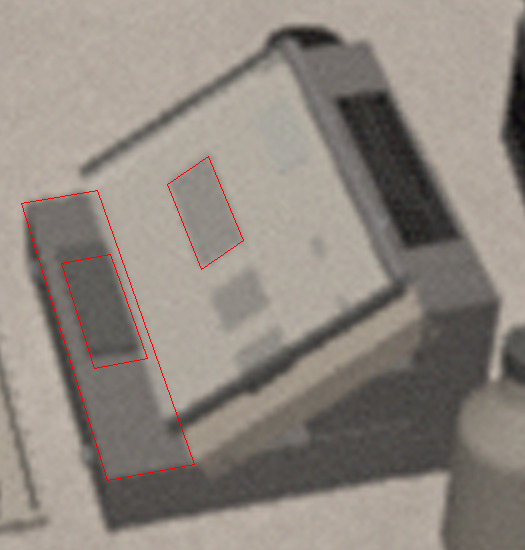

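The overlay matches the ledge, tab and key to within about 3 mm; the tab looks slightly raised. Next I check reachability for the whole plan.

```bash
cat > h.py <<'E'
import numpy as np,json
from scipy.spatial.transform import Rotation as R
from cell import bot
D=json.load(open("d.json")); CON,TRAY,PRY=D["console"],D["tray"],D["pry"]
G=0.010; ZG=0.003   # grasp: pry x, TCP height in pry frame
def w(p,m):
    m=np.array(m,float)/1000; c,s=np.cos(p[2]),np.sin(p[2]); return np.array([p[0]+c*m[0]-s*m[1],p[1]+s*m[0]+c*m[1],m[2]])
def quat(z,x):
    z=np.array(z,float); x=np.array(x,float); return R.from_matrix(np.c_[x,np.cross(z,x),z]).as_quat(scalar_first=True)
def down(yaw,s=1): return quat((0,0,-1),(s*np.cos(yaw),s*np.sin(yaw),0))
def tip2tcp(t,yaw): # world tip centre -> TCP, blade level
    return np.array(t)-np.array([np.cos(yaw),np.sin(yaw),0])*(0.118-G)+[0,0,ZG-0.011]
def tip_at(th,depth=22): # console mm of blade tip centre, upper tip corner on tab underside
    v=np.array([-91+depth-51,57-138.]); c,s=np.cos(th),np.sin(th)
    return (51+c*v[0]+s*v[1],0,138-s*v[0]+c*v[1]-2)
def press(d,s): # TCP at distance d mm outward from key face
    n=np.array([-.574,0,.819]); return w(CON,np.array([-10,40,77])+(3+d)*n)
def press_q(s):
    c,sn=np.cos(CON[2]),np.sin(CON[2]); return quat([.574*c,.574*sn,-.819],np.array([.819*c,.819*sn,.574])*s)
E
python3 - <<'E'
from h import *
for s in(1,-1):
    def ik(n,p,q):
        j=bot.solve_ik(p,q); print(s,n,np.round(p,3),None if j is None else np.round(j,2))
    for z in(.003,.15): ik("pick",w(PRY,(G*1e3,0,0))+[0,0,z],down(PRY[2],s))
    ik("pre",tip2tcp(w(CON,(-140,0,51)),CON[2]),down(CON[2],s))
    for th in(0,.4,.8,1.2,1.75): ik(th,tip2tcp(w(CON,tip_at(th)),CON[2]),down(CON[2],s))
    ik("place",w(TRAY,(-21,-24,7)),down(TRAY[2],s))
    for d in(0,60,150): ik("press",press(d,s),press_q(s))
E
```

```text
1 pick [0.456 0.338 0.003] [ 0.51  0.61 -0.41  0.56  0.   -3.08]
1 pick [0.456 0.338 0.15 ] [ 0.51  0.42 -0.27  0.88  0.   -3.08]
1 pre [ 0.42  -0.093  0.043] [-0.39  0.35 -0.74  0.48  0.    2.61]
1 0 [ 0.49  -0.083  0.047] [-0.32  0.44 -0.56  0.57  0.    2.68]
1 0.4 [ 0.469 -0.086  0.1  ] [-0.34  0.33 -0.56  0.68  0.    2.66]
1 0.8 [ 0.469 -0.086  0.158] [-0.34  0.26 -0.49  0.82  0.    2.66]
1 1.2 [ 0.491 -0.082  0.21 ] [-0.31  0.25 -0.36  0.97  0.    2.68]
1 1.75 [ 0.551 -0.074  0.261] [-0.27  0.32 -0.12  1.13  0.    2.73]
1 place [ 0.398 -0.367  0.007] [-0.88  0.57 -0.47  0.53  0.    2.5 ]
1 press [ 0.648 -0.019  0.079] [-0.25  0.41 -0.81 -0.22  0.22  2.82]
1 press [ 0.614 -0.024  0.129] [-0.28  0.26 -0.84 -0.1   0.24  2.79]
1 press [ 0.563 -0.032  0.202] [-0.33  0.04 -0.85  0.12  0.27  2.74]
-1 pick [0.456 0.338 0.003] [ 0.51  0.61 -0.41  0.56  0.    0.06]
-1 pick [0.456 0.338 0.15 ] [ 0.51  0.42 -0.27  0.88  0.    0.06]
-1 pre [ 0.42  -0.093  0.043] [-0.39  0.35 -0.74  0.48  0.   -0.53]
-1 0 [ 0.49  -0.083  0.047] [-0.32  0.44 -0.56  0.57  0.   -0.46]
-1 0.4 [ 0.469 -0.086  0.1  ] [-0.34  0.33 -0.56  0.68  0.   -0.48]
-1 0.8 [ 0.469 -0.086  0.158] [-0.34  0.26 -0.49  0.82  0.   -0.48]
-1 1.2 [ 0.491 -0.082  0.21 ] [-0.31  0.25 -0.36  0.97  0.   -0.46]
-1 1.75 [ 0.551 -0.074  0.261] [-0.27  0.32 -0.12  1.13  0.   -0.41]
-1 place [ 0.398 -0.367  0.007] [-0.88  0.57 -0.47  0.53  0.   -0.64]
-1 press [ 0.648 -0.019  0.079] [-0.25  0.41 -0.81 -0.22  0.22 -0.32]
-1 press [ 0.614 -0.024  0.129] [-0.28  0.26 -0.84 -0.1   0.24 -0.35]
-1 press [ 0.563 -0.032  0.202] [-0.33  0.04 -0.85  0.12  0.27 -0.4 ]
```

Run:
```python
from h import *
import cv2
p=w(PRY,(G*1e3,0,0)); q=down(PRY[2],-1)
bot.set_gripper(0.65,100)
bot.move_pose(p+[0,0,.14],q)
bot.move_linear(p+[0,0,ZG],speed=.1)
bot.set_gripper(0.0,110)
print(bot.read_gripper_width(),bot.read_finger_force(),bot.read_clock())
bot.move_linear(p+[0,0,.2],speed=.2)
im=np.hstack([bot.camera("side")[60:260,120:360],bot.camera("top")[100:300,60:260]])
cv2.imwrite("pics/pick.png",cv2.resize(im[:,:,::-1],None,fx=1.8,fy=1.8,interpolation=cv2.INTER_CUBIC))
print(bot.read_gripper_width(),bot.read_clock())
```

```text
0.15756540247500012 108.02836418151855 5.1333
0.15647883129634282 6.3667
```

View pics/pick.png

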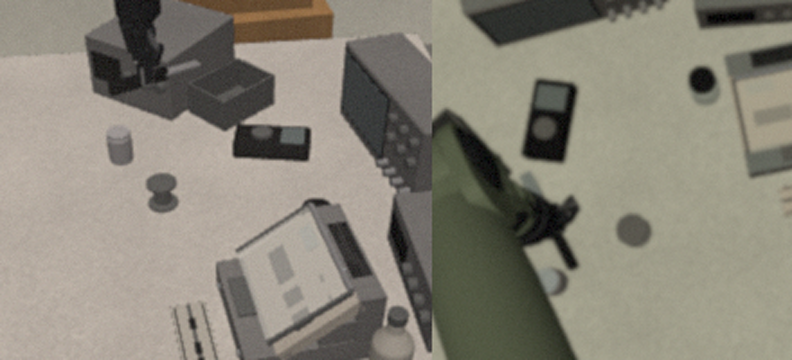

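The tool is held level, with the spool, can and meter undisturbed. In the side view the tip is at about full-frame px (231,96). Now I move in front of the slot and check the tip there.

Run:
```python
from h import *
import fit,cv2
t=w(PRY,(118,0,0))+[0,0,.208]; print("pred tip side",fit.proj("side",t))
a=tip2tcp(w(CON,(-135,0,51)),CON[2]); q=down(CON[2],-1)
bot.move_pose(a+[0,0,.13],q)
bot.move_linear(a,speed=.12)
n="side"; im=cv2.resize(bot.camera(n)[:,:,::-1],None,fx=5,fy=5,interpolation=cv2.INTER_CUBIC)
for m in((-135,10,51),(-135,-10,51)):
    u=(fit.proj(n,w(CON,m))+.5)*5-.5; cv2.circle(im,tuple(int(v) for v in u),3,(0,0,255),1)
cv2.imwrite("pics/pre.png",im[165*5:275*5,190*5:330*5])
print(bot.read_position()-a,bot.read_ft_force(),bot.read_clock())
```

```text
pred tip side [230.24399003  93.75409393]
[ 0.00060983 -0.00018137  0.00058338] [ 0.77784173  0.82862558 -1.0349741 ] 9.2417
```

View pics/pre.png

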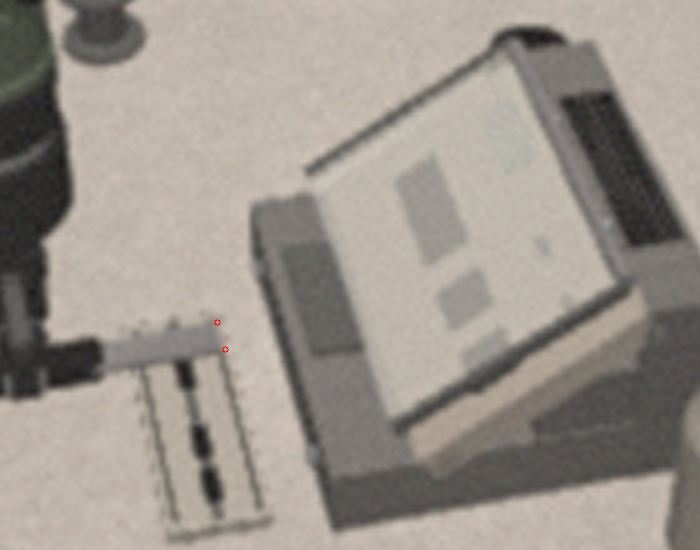

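The blade tip, at about (218,338), is within about 2 mm of the prediction at (221,336). It points at the gap under the tab, so I insert and lever.

Run:
```python
from h import *
import cv2
yaw=CON[2]
hit=bot.move_linear(tip2tcp(w(CON,(-67,0,51)),yaw),speed=.06,until_force=5)
print("insert hit",hit,bot.read_position(),bot.read_ft_force())
if hit: raise SystemExit
f0=np.array(bot.read_ft_force())
for th in np.linspace(0,1.7,18):
    bot.move_linear(tip2tcp(w(CON,tip_at(th,24)),yaw),speed=.06,until_force=15) and print("hit",th)
    print(round(th,2),(np.array(bot.read_ft_force())-f0).round(1))
im=np.hstack([bot.camera("side")[110:280,180:370],bot.camera("top")[80:250,200:390]])
cv2.imwrite("pics/lift.png",cv2.resize(im[:,:,::-1],None,fx=2.1,fy=2.1,interpolation=cv2.INTER_CUBIC))
print(bot.read_clock())
```

```text
insert hit False [ 0.49184661 -0.08221949  0.04292037] [ 0.23264332  0.42669161 -1.0216278 ]
0.0 [-0.2  0.  -0.2]
0.1 [ 0.  -0.2  0.2]
0.2 [-0.1  0.2  0.1]
0.3 [-0.7  0.6 -0.2]
0.4 [-0.7 -1.7  0.4]
0.5 [-0.4 -0.5 -1.1]
0.6 [-1.  -0.  -0.6]
0.7 [ 0.1 -0.1  0.1]
0.8 [-1.2 -0.8  0.3]
0.9 [-0.2 -1.2  0.5]
1.0 [0.2 1.6 0.9]
1.1 [ 1.9 -0.  -0.1]
1.2 [ 1.1  3.  -0.5]
1.3 [ 0.5 -0.7 -1. ]
1.4 [ 0.5 -0.2 -0.9]
1.5 [ 0.1 -0.6 -0. ]
1.6 [-0.2 -1.2 -0.3]
1.7 [-1.2 -0.9 -0.5]
17.5333
```

View pics/lift.png

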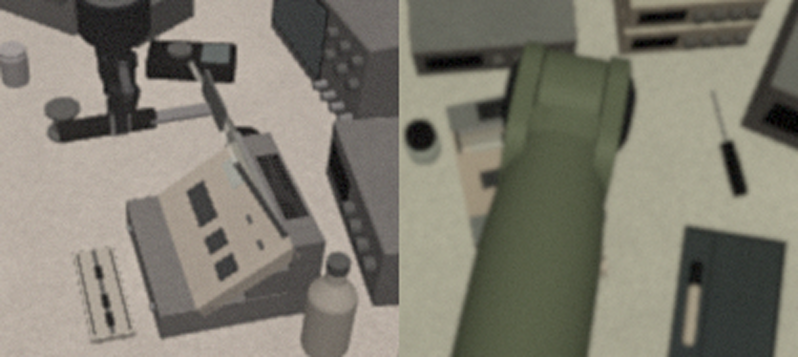

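The side view shows the guard up at about (230,110) with the blade against its tab near (205,112), and the grip undisturbed. I push along the tangent to the stop and then back off.

Run:
```python
from h import *
import cv2,fit
yaw=CON[2]
h=bot.move_linear(tip2tcp(w(CON,tip_at(1.9,24)),yaw),speed=.025,until_force=8)
p=np.array(bot.read_position()); print(h,p-tip2tcp(w(CON,tip_at(1.745,24)),yaw),bot.read_ft_force())
bot.wait(.4)
x=np.array([np.cos(yaw),np.sin(yaw),0])
bot.move_linear(p-.07*x,speed=.12)
n="side"; k=5; im=cv2.resize(bot.camera(n)[:,:,::-1],None,fx=k,fy=k,interpolation=cv2.INTER_CUBIC)
for th,c in((1.6,(255,0,0)),(1.745,(0,0,255))):   # guard outer lower edge (underside) at angle th
    v=np.array([-113,-79.]);e=(51+np.cos(th)*v[0]+np.sin(th)*v[1],138-np.sin(th)*v[0]+np.cos(th)*v[1])
    a=[(fit.proj(n,w(CON,(X,Y,Z)))+.5)*k-.5 for X,Y,Z in((51,-100,138),(e[0],-100,e[1]),(e[0],100,e[1]))]
    cv2.polylines(im,[np.array(a).astype(int)],False,c,1)
cv2.imwrite("pics/open.png",im[115*k:235*k,220*k:340*k]); print(bot.read_clock())
```

```text
True [ 0.00051301  0.00032636 -0.00041505] [-1.65366829 -2.09632825 -1.8979771 ]
19.2583
```

View pics/open.png

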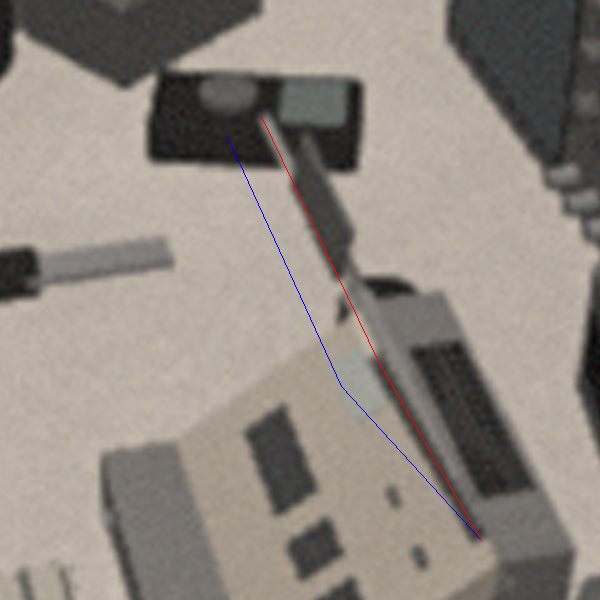

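The guard edge lies on the red line for 1.745 rad, so it is fully open, and the tool is clear at (100,260). Now I place the tool.

Run:
```python
from h import *
import cv2
yaw=CON[2]; x=np.array([np.cos(yaw),np.sin(yaw),0])
bot.move_linear(np.array(bot.read_position())-.04*x,speed=.2)
a=w(TRAY,(-21,-24,8)); q=down(TRAY[2],-1)
bot.move_pose(a+[0,0,.15],q)
print(bot.move_linear(a,speed=.08,until_force=12),bot.read_position()-a)
bot.set_gripper(.5); bot.wait(.2)
bot.move_linear(a+[0,0,.2],speed=.2)
bot.set_gripper(0.0,40)
bot.move_pose(press(150,-1),press_q(-1))
im=np.hstack([bot.camera("side")[190:384,110:310],bot.camera("top")[100:294,230:430]])
cv2.imwrite("pics/place.png",cv2.resize(im[:,:,::-1],None,fx=2,fy=2,interpolation=cv2.INTER_CUBIC))
print(bot.read_clock())
```

```text
False [ 0.00023469 -0.00024009  0.00039681]
26.4833
```

View pics/place.png

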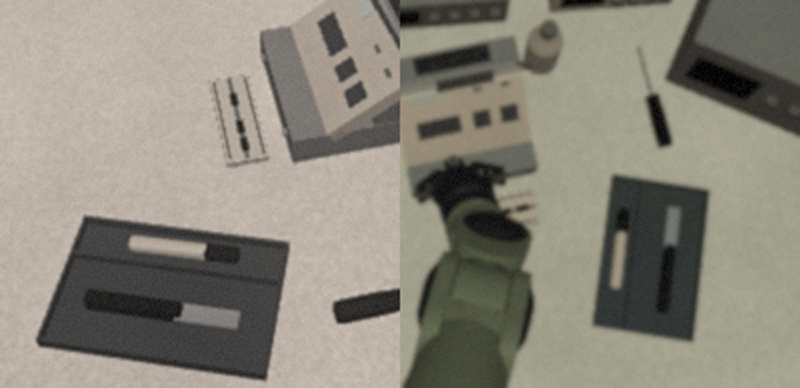

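The tool lies flat in the wide compartment, at about (160,310) in the side view. The key's middle measures within about 1 mm of the model. Now the press.

Run:
```python
from h import *
n=R.from_quat(bot.read_tool_rot(),scalar_first=True).as_matrix()[:,2]*-1
F=lambda k=8: np.mean([(bot.wait(.02),np.dot(bot.read_ft_force(),n))[1] for _ in range(k)])
bot.move_linear(press(12,-1),speed=.12); bot.wait(.3)
f0=F(); print("f0",f0)
h=bot.move_linear(press(-6,-1),speed=.006,until_force=6)
p=np.array(bot.read_position()); print("contact",h,"depth mm",np.dot(p-press(0,-1),n)*1e3,"F",F()-f0)
for i in range(10):
    f=F()-f0
    if f>=7.3: break
    p=p-n*min(.0006,max(.0001,(8.5-f)/4000*.7)); bot.move_linear(p,speed=.005); print(round(F()-f0,2))
for _ in range(8): print("hold",round(F()-f0,2))
p=np.array(bot.read_position())
print(bot.read_clock())
```

```text
f0 -0.18816852733446812
contact True depth mm -1.8025156557236917 F 6.813793268720338
7.22
8.07
hold 7.8
hold 7.81
hold 7.94
hold 8.34
hold 8.24
hold 8.26
hold 8.29
hold 8.05
32.7667
```

Run:
```python
from h import *
import cv2
bot.move_linear(press(60,-1),speed=.06); bot.move_linear(press(150,-1),speed=.15)
bot.wait(.5)
im=bot.camera("side")[:,:,::-1]; cv2.imwrite("pics/end.png",cv2.resize(im,None,fx=1.5,fy=1.5))
print(bot.read_ft_force(),bot.read_clock())
```

```text
[ 0.41258137  0.20265166 -0.31664758] 35.2583
```

View pics/end.png

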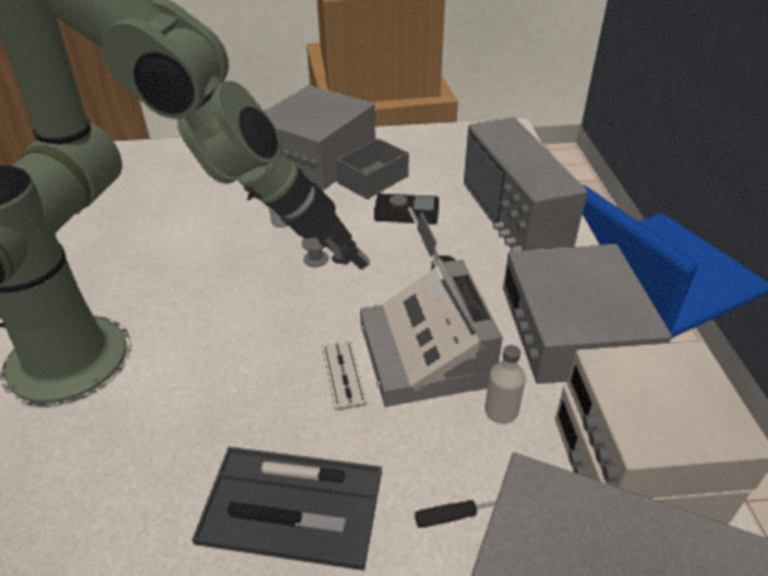

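The guard stands open at (430,240), the tool lies flat in the tray at (285,517), the bystanders are in place and the arm is clear, so I hand in.

```bash
python3 -c "
from cell import bot
print(bot.close_job())"
```

```text
the job is handed in; nothing more can be done
None
```

I handed the job in at about 35 s of the 72 s allowed: the guard was levered fully open with the blade, the pry tool lies flat in the tray's wide compartment, and the wide key was held at about 8 N for over a second and released; the judge's result was not shown.

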